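# Kit the parts for an amplifier repair

## Robot

A 7-joint arm with a two-finger parallel gripper is mounted at the origin on the work surface. World frame = base frame: x ahead of the robot, y to its left, z up, the work surface at z = 0. Lengths are in mm, angles in rad, forces in N, time in s.
With the tool pointing down it reaches from about 400 to 850 mm from the base axis. Payload 10.4 kg.
Tool frame: the origin (TCP) lies at the very end of the fingers, on their centre line; the grasp point (between the pads) lies 19 mm behind it; z points along the fingers, y is the line along which they close (so a half turn about z gives the same grasp; the last joint's range is limited). The gripper opens to 87 mm and grips with 3 to 60 N. Pads are 19 mm wide; open, the fingers measure 117 mm over their backs; the gripper's body (75 mm by 190 mm) begins 51 mm behind the grasp point.
Start: joints at [-0.023, 0.332, -0.065, 1.46, 0.022, 1.35, -0.088], TCP at [625.022, 0.018, 222.576] pointing down, gripper open.
Joint ranges: [-2.6, 2.6], [-0.5, 2.12], [-1.47, 1.34], [0.16, 2.42], [-1.27, 4.41], [0.06, 2.06], [-2.6, 2.6]. Speed limits (rad/s): [2.22, 2.22, 2.79, 2.79, 3.14, 3.14, 3.14].

## Interface

Orientations are given as [roll, pitch, yaw] about the fixed x, y, z axes, in that order (R = Rz(yaw) Ry(pitch) Rx(roll)).
In Python, from rig import monitor, imaging, finish_job, spot_in, trace, tip_of gives the robot as it stands. The module is installed in compiled form; this text tells all that it offers.
- The arm moves only by the shell command python3 -m pendant 'ROWS' [FORCE]. ROWS is JSON, a list of rows, each an object with "dr": the turn, a rotation vector about the tool's x, y, z in rad, a list of three; "offset": the shift along the tool's x, y, z in m, a list of three; "claw": the opening, from 0 (shut) to 1 (fully open). In form: [{"dr": [wx, wy, wz], "offset": [x, y, z], "claw": claw}, ...]. A call has 1 to 12 rows; each row shifts and turns the commanded pose from where the row before left it, along the tool's axes as they then stand; what a row does not reach is not made up. A row lasts 1/12 s, in which the tool goes at most 41.7 mm and 7.16 degrees, less where a joint would pass 70% of its speed; a pose out of reach is approached as far as the arm can. A call is refused whole if a number of a shift passes 0.0417 or a number of a turn 0.125, either way. A call with a gripper value outside its range is refused whole. The fingers move at their own pace and stop on an object; FORCE is the grip in N (left out, the last holds). Time passes only in rows, so rows that do not move let the fingers close. It gives the time, the measured TCP pose, the force, the opening and the grip force at its end, in the units of the state.
- monitor.get_state(): the state, without advancing time (a new reading comes with each control period).
- imaging.grab_frame(name): name is "scene" or "side" or "wrist"; returns the picture (384x512x3 uint8, red, green, blue); there is no depth.
- imaging.calibration(name): a dict with "K" (3x3 intrinsics, pixels), "dist_coeffs" ([k1, k2, p1, p2, k3] as OpenCV has them; the pictures are not rectified), "extrinsics" (4x4, takes a point from camera to world coordinates); the wrist camera has in their place "T_tool_cam" (4x4, takes a point from camera to tool coordinates, whose origin is the TCP and whose axes are the flange's). Camera axes: x right, y up, looking along -z (the intrinsics and any distortion apply to the point x, -y, -z); pixel columns grow to the right and rows downward; lengths in mm; the calibration is good to about 2 mm. A picture is of the moment at which its call begins: read the wrist's pose just before it. calibration takes no time and is no camera call.
- finish_job(): hands the job in; it is judged then, once.
Trained networks look in the newest picture that a camera, given by its name, has taken for a name from the list of things; names that differ only in an ending like _2 or _b are one class to them, and where a whole thing is asked for, a point or a joint stands for the part that bears it (a point fixed in the world has none). Each returns a list of dicts, best first, with "score" (0 to 1); they miss things now and then, are a little off and sometimes report something else, mostly with a low value. They report only what shows in the picture. A call takes as long as a camera call.
- spot_in(target, camera): "pixel" ([column, row] in pixels, amid what is visible of it).
- trace(target, camera): "pixels" (384x512 bool, what is visible of it) and "pixel" ([column, row] in pixels, amid what is visible of it).
- tip_of(target, camera): "pixel" ([column, row] in pixels: a listed point, or the origin of a listed thing).
The state is a dict: "clock": time; "joint_positions": joint angles; "qd": joint speeds; "effort": joint torques, N m; "position": TCP position; "tool_rot": TCP orientation; "contact_force": force on the tool from outside, world axes, zero at the start; "wrist_torque": the same for the moment, N m; "opening": opening from 0.0 (shut) to 1.0 (fully open); "grasp_force": force on a finger pad.
Only numpy, scipy, OpenCV 4.12 (cv2) and the standard library are available. Lean on these libraries where they do the work, as an engineer would, in place of code of your own. Each camera call takes 0.05 s, during which the arm holds its last target. There are 200 camera calls.

## Task

Make up the parts kit for the amplifier repair in the caddy: put the sound capacitor (flat silver top) in the white bin, the blue potentiometer in the blue bin, the transformer in the yellow bin and the relay in the red bin. Set each one down gently, not dropped, so that it stands upright on its bin's floor. Leave the blown capacitor (bulging brown top) and the green potentiometer standing where they are.

Things in the scene. Friction and masses are not known exactly. Their poses are not given: they have to be found in the camera images.
- capacitor: sound capacitor: upright black can, 35 mm diameter, 45 mm tall, with a flat bright silver top and a white stripe down its side, about 60 g. Origin: centre of its underside, z up; it stands upright on the bench, about its own z axis at any angle.
- pot_blue: blue potentiometer: blue square body 28 x 28 mm, 26 mm tall, with a brass bushing (12 mm diameter, up to 34 mm) and a thin metal shaft (7 mm diameter, up to 44 mm) standing up at the middle of its top, about 50 g. Origin: centre of its underside, z up; it stands upright on the bench, about its own z axis at any angle. x and y square to the body's sides.
- transformer: small transformer: yellow coil block 28 mm (x) by 34 mm (y), from 4 to 34 mm above its underside, with a dark steel core plate 40 mm (x) by 14 mm (y) and 38 mm tall through its middle, about 160 g; it can be gripped across y (34 mm, on the coil) or across x (40 mm, on the core). Origin: centre of its underside, z up; it stands upright on the bench, about its own z axis at any angle.
- relay: plug-in relay: red box 28 mm (x) by 22 mm (y), 38 mm tall, black foot, small white mark on top, about 40 g. Origin: centre of its underside, z up; it stands upright on the bench, about its own z axis at any angle.
- capacitor_blown: blown capacitor, not wanted: black can like the sound one (35 mm diameter, white stripe) but with a bulging rust-brown top, 50 mm tall. Origin: centre of its underside, z up; it stands upright on the bench, about its own z axis at any angle.
- pot_green: green potentiometer, not wanted: same shape and size as the blue one but with a green body. Origin: centre of its underside, z up; it stands upright on the bench, about its own z axis at any angle.
- bin_white: white shallow open square bin, one of four in a row on the black kit caddy (which colour is where in the row varies; the caddy is turned up to 9 degrees), fixed. 68 x 68 mm outside, 62 x 62 mm inside, 12 mm high, walls and floor 3 mm thick. Origin: centre of its underside, 4 mm above the bench, so its inner floor is 7 mm and its rim 16 mm above the bench. z up, y along the row, x across it; neighbouring bins are 80 mm apart, centre to centre
- bin_blue: blue shallow open square bin, one of four in a row on the black kit caddy (which colour is where in the row varies; the caddy is turned up to 9 degrees), fixed. 68 x 68 mm outside, 62 x 62 mm inside, 12 mm high, walls and floor 3 mm thick. Origin: centre of its underside, 4 mm above the bench, so its inner floor is 7 mm and its rim 16 mm above the bench. z up, y along the row, x across it; neighbouring bins are 80 mm apart, centre to centre
- bin_yellow: yellow shallow open square bin, one of four in a row on the black kit caddy (which colour is where in the row varies; the caddy is turned up to 9 degrees), fixed. 68 x 68 mm outside, 62 x 62 mm inside, 12 mm high, walls and floor 3 mm thick. Origin: centre of its underside, 4 mm above the bench, so its inner floor is 7 mm and its rim 16 mm above the bench. z up, y along the row, x across it; neighbouring bins are 80 mm apart, centre to centre
- bin_red: red shallow open square bin, one of four in a row on the black kit caddy (which colour is where in the row varies; the caddy is turned up to 9 degrees), fixed. 68 x 68 mm outside, 62 x 62 mm inside, 12 mm high, walls and floor 3 mm thick. Origin: centre of its underside, 4 mm above the bench, so its inner floor is 7 mm and its rim 16 mm above the bench. z up, y along the row, x across it; neighbouring bins are 80 mm apart, centre to centre

How it is judged (in metres and radians):
At the end, for the whole second after the job is handed in: Capacitor in the white bin, blue potentiometer in the blue, transformer in the yellow, relay in the red: within 28 mm of the bin's centre, on its floor (within 4 mm), within 0.12 rad of upright, at rest. Blown capacitor and green potentiometer upright, at rest, within 30 mm of their start (horizontal distance between capacitor and bin_white below 0.028 m and z of capacitor in the frame of bin_white between -0.001 and 0.007 m and angle between each of capacitor, pot_blue, transformer, relay, capacitor_blown, pot_green's own z axis and vertical below 0.12 rad and linear speed of each of capacitor, pot_blue, transformer, relay, capacitor_blown, pot_green below 0.02 m/s and angular speed of each of capacitor, pot_blue, transformer, relay below 0.2 rad/s and horizontal distance between pot_blue and bin_blue below 0.028 m and z of pot_blue in the frame of bin_blue between -0.001 and 0.007 m and horizontal distance between transformer and bin_yellow below 0.028 m and z of transformer in the frame of bin_yellow between -0.001 and 0.007 m and horizontal distance between relay and bin_red below 0.028 m and z of relay in the frame of bin_red between -0.001 and 0.007 m and distance of each of capacitor_blown, pot_green from where it was at the start of the episode below 0.03 m); the robot touches nothing.
It fails at once if the sound capacitor is dropped into its bin (it arrives there faster than 0.6 m/s) (horizontal distance between capacitor and bin_white below 0.04 m and z of capacitor in the frame of bin_white below 0.015 m and linear speed of capacitor above 0.6 m/s).
It fails at once if the blue potentiometer is dropped into its bin (it arrives there faster than 0.6 m/s) (horizontal distance between pot_blue and bin_blue below 0.04 m and z of pot_blue in the frame of bin_blue below 0.015 m and linear speed of pot_blue above 0.6 m/s).
It fails at once if the transformer is dropped into its bin (it arrives there faster than 0.6 m/s) (horizontal distance between transformer and bin_yellow below 0.04 m and z of transformer in the frame of bin_yellow below 0.015 m and linear speed of transformer above 0.6 m/s).
It fails at once if the relay is dropped into its bin (it arrives there faster than 0.6 m/s) (horizontal distance between relay and bin_red below 0.04 m and z of relay in the frame of bin_red below 0.015 m and linear speed of relay above 0.6 m/s).
It also fails if it takes over 99 s, if anything falls off the work surface, if the arm or the gripper's body presses on something with over 40 N, if the wrist force passes 120 N, or if a joint passes its speed limit or range.

## Working session

There is one attempt and no reset: what is moved stays moved. The work goes in short steps, Python scripts to look and compute and a shell command to move; the robot and the scene stay as the last step left them, time stands still between calls to the robot, and variables do not carry over. Pictures are saved under pics/ and viewed, at most 14 in all, crops included, and the job is handed in when it is done.

```bash
mkdir -p pics; cat > h.py <<'E'
import numpy as np, cv2
from scipy.spatial.transform import Rotation as R
from rig import monitor, imaging, spot_in, trace, tip_of
def cam(name, st=None):
    c=imaging.calibration(name)
    K=np.array(c["K"]);d=np.array(c["dist_coeffs"],float)
    if name=="wrist":
        T=np.eye(4);T[:3,:3]=R.from_euler('xyz',st["tool_rot"]).as_matrix();T[:3,3]=st["position"]
        return K,d,T@np.array(c["T_tool_cam"])
    return K,d,np.array(c["extrinsics"])
def to_plane(px,z,name,st=None):
    K,d,T=cam(name,st)
    u=cv2.undistortPoints(np.array(px,float).reshape(-1,1,2),K,d).reshape(-1,2)
    r=np.c_[u[:,0],-u[:,1],-np.ones(len(u))]@T[:3,:3].T
    return T[:3,3]+r*((z-T[2,3])/r[:,2:])
def project(P,name,st=None):
    K,d,T=cam(name,st)
    p=(np.array(P,float).reshape(-1,3)-T[:3,3])@T[:3,:3]
    p=p*[1,-1,-1]
    return cv2.projectPoints(p,np.zeros(3),np.zeros(3),K,d)[0].reshape(-1,2)
def save(img,f): cv2.imwrite('pics/'+f,img[:,:,::-1])
E
python3 - <<'E'
from h import *
st=monitor.get_state();print(st)
for n in("scene","side","wrist"):
    K,d,T=cam(n,st);print(n,K[0,0],d,T[:3,3].round(),(-T[:3,2]).round(2))
im=imaging.grab_frame("scene");save(im,'scene.png')
zt=dict(capacitor=0,pot_blue=0,transformer=0,relay=0,capacitor_blown=0,pot_green=0,bin_white=4,bin_blue=4,bin_yellow=4,bin_red=4)
for t,z in zt.items():
    for r in tip_of(t,"scene")[:2]:
        print(t,round(r["score"],2),np.round(r["pixel"]),to_plane([r["pixel"]],z,"scene").round(1)[0][:2])
save(imaging.grab_frame("side"),'side.png')
E
```

```text
{'clock': 0.0, 'joint_positions': array([-0.02257437,  0.33288126, -0.06472249,  1.4609021 ,  0.021612  ,
        1.3499173 , -0.08848695]), 'qd': array([ 0.00020592, -0.00029807,  0.00126574,  0.00029544,  0.00035394,
        0.00092363,  0.00149396]), 'effort': array([-1.20520472e-04, -6.23245955e+01,  2.44190963e-02, -3.89891267e+01,
       -6.13984605e-02,  3.97891912e-02,  1.87085252e-04]), 'position': array([ 6.24623036e+02, -1.20863385e-02,  2.21766869e+02]), 'tool_rot': array([-3.14018249e+00,  6.90343092e-05,  1.57082785e+00]), 'contact_force': array([ 0.36790115,  0.19464596, -0.74730466]), 'wrist_torque': array([ 0.03425016,  0.00440345, -0.01308622]), 'grasp_force': 0.0, 'opening': 1.0030920363140516}
scene 421.62162590426055 [-0.04609531  0.          0.          0.          0.        ] [934. 292. 866.] [-0.41 -0.31 -0.85]
side 358.26414037936365 [-0.04312072  0.          0.          0.          0.        ] [386. 585. 575.] [ 0.21 -0.71 -0.67]
wrist 277.43935593744345 [-0.02654671  0.          0.          0.          0.        ] [626.  65. 383.] [-0.   -0.24 -0.97]
capacitor 0.73 [344. 231.] [451.7 197.3]
pot_blue 0.47 [147. 152.] [ 567.7 -324.9]
transformer 0.76 [166. 119.] [ 455.5 -364.6]
transformer 0.64 [195. 210.] [ 620.1 -111.1]
relay 0.67 [257. 162.] [420.  -79.6]
capacitor_blown 0.86 [404. 266.] [444.  347.2]
bin_white 0.69 [195. 213.] [ 629.3 -103.3]
bin_white 0.62 [147. 152.] [ 570.  -319.7]
bin_blue 0.56 [221. 229.] [623.3 -27.8]
bin_yellow 0.69 [378. 306.] [561.5 344.2]
bin_yellow 0.58 [283. 270.] [617.5 142.1]
bin_red 0.85 [254. 248.] [614.6  59.1]
bin_red 0.29 [377. 305.] [560.7 342.8]
```

View pics/scene.png

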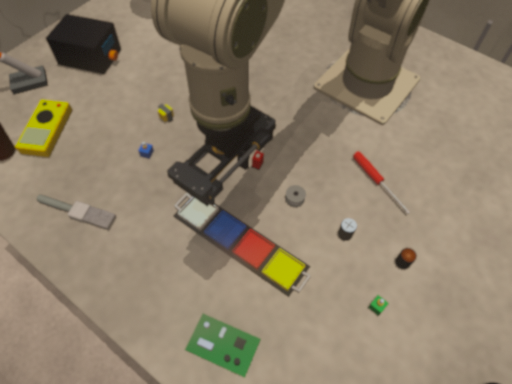

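View pics/side.png

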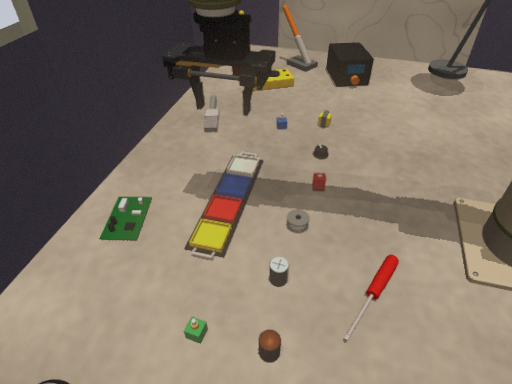

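The scene view shows the bins running white (195,210), blue (225,229), red (254,248), yellow (284,268). The parts are the sound capacitor (348,227), blown capacitor (406,256), green pot (379,304), relay (257,160), blue pot (147,150) and transformer (165,112). The side view agrees: capacitor (279,270), relay (319,182), blue pot (282,123), transformer (325,119).

I'll cross-check positions with the side camera.

```bash
python3 - <<'E'
from h import *
imaging.grab_frame("side")
zt=dict(capacitor=0,pot_blue=0,transformer=0,relay=0,capacitor_blown=0,pot_green=0,bin_white=4,bin_blue=4,bin_yellow=4,bin_red=4)
for t,z in zt.items():
    for r in tip_of(t,"side")[:2]:
        print(t,round(r["score"],2),np.round(r["pixel"]),to_plane([r["pixel"]],z,"side").round(1)[0][:2])
print("white,blue,red,yellow floor by eye (side)",to_plane([[243,166],[234,186],[223,208],[211,234]],7,"side").round(0)[:,:2].tolist())
print("scene blue red yellow",to_plane([[225,229],[254,248],[284.5,269]],7,"scene").round(0)[:,:2].tolist())
E
```

```text
capacitor 0.62 [279. 278.] [458.9 201.3]
pot_blue 0.71 [280. 126.] [ 579.9 -320.3]
transformer 0.46 [320. 126.] [ 463.3 -350.3]
relay 0.62 [318. 186.] [428.4 -80.3]
capacitor_blown 0.68 [272. 353.] [436.2 342.1]
pot_green 0.91 [198. 332.] [564.6 341.4]
pot_green 0.54 [220. 210.] [629.1  62.2]
bin_white 0.68 [240. 168.] [628.7 -90.4]
bin_white 0.67 [318. 185.] [427.8 -79.9]
bin_blue 0.78 [235. 185.] [622.5 -25. ]
bin_yellow 0.59 [210. 233.] [622.6 133.6]
bin_yellow 0.42 [222. 211.] [620.1  66.8]
bin_red 0.73 [225. 208.] [618.4  55.1]
white,blue,red,yellow floor by eye (side) [[624.0, -98.0], [622.0, -18.0], [621.0, 59.0], [619.0, 138.0]]
scene blue red yellow [[619.0, -21.0], [616.0, 60.0], [615.0, 143.0]]
```

```bash
cat >> h.py <<'E'
def topdown(im,cx,cy,half,z,st,s=2,name="wrist"):
    """rectified view of plane z: rows = -x world (up = +x), cols = -y (left = +y); s px/mm"""
    n=int(2*half*s); v,u=np.mgrid[0:n,0:n]
    P=np.c_[(cx+half-v/s).ravel(),(cy+half-u/s).ravel(),np.full(n*n,z)]
    m=project(P,name,st).astype(np.float32).reshape(n,n,2)
    return cv2.remap(im,m[...,0],m[...,1],cv2.INTER_LINEAR)
E
python3 - <<'E'
from h import *
st=monitor.get_state();im=imaging.grab_frame("wrist")
for t in("bin_white","bin_blue","bin_red","bin_yellow"):
    for r in tip_of(t,"wrist")[:2]: print(t,round(r["score"],2),to_plane([r["pixel"]],4,"wrist",st).round(1)[0][:2])
td=topdown(im,620,20,200,16,st,1.5)
cv2.imwrite('pics/w0.png',np.hstack([td[:,:,::-1][100:500]])) ; save(im,'w0raw.png')
E
```

```text
bin_white 0.66 [624.9 -97.3]
bin_blue 0.97 [628.2 -18.4]
bin_blue 0.68 [617.5  61.5]
bin_red 0.89 [618.   62.8]
bin_yellow 0.97 [618.8 139.6]
```

View pics/w0.png

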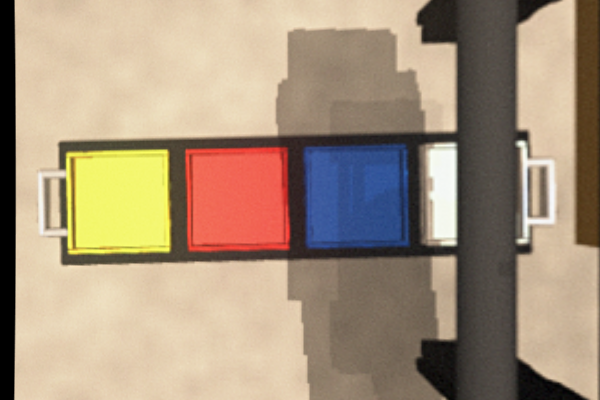

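```bash
cat > go.py <<'E'
import sys;from h import *
# print tool-axis shift needed to bring TCP to x y z (mm) and tool y to angle a (deg, mod 180)
st=monitor.get_state();M=R.from_euler('xyz',st["tool_rot"]).as_matrix()
a=[float(v) for v in sys.argv[1:]]
print("shift(mm, tool axes)",(M.T@(np.array(a[:3])-st["position"])).round(1),"now",st["position"].round(1),"clock",round(st["clock"],2))
ang=np.degrees(np.arctan2(M[1,1],M[0,1]));print("tool y angle",ang.round(1),"tilt",M[:,2].round(3))
if len(a)>3:
    d=(a[3]-ang+90)%180-90; print("turn about tool z (rad)",np.radians(-d).round(3),"(world deg",round(d,1),")")
E
python3 go.py 455 190 200
```

```text
shift(mm, tool axes) [ 190.  -170.    22.6] now [625.    0.  222.6] clock 1.4
tool y angle 0.0 tilt [ 0. -0. -1.]
```

The rectified wrist view shows the caddy turned about 1.4°. Bin centres from it:

| Bin | x, y (mm) |
|---|---|
| yellow | (619, 141) |
| red | (621, 61) |
| blue | (623, -18) |
| white | (625, -98) |

Next I'll hover over the sound capacitor.

```bash
python3 -m pendant '[{"dr":[0,0,0],"offset":[0.019,-0.017,0.002],"claw":1},{"dr":[0,0,0],"offset":[0.019,-0.017,0.002],"claw":1},{"dr":[0,0,0],"offset":[0.019,-0.017,0.002],"claw":1},{"dr":[0,0,0],"offset":[0.019,-0.017,0.002],"claw":1},{"dr":[0,0,0],"offset":[0.019,-0.017,0.002],"claw":1},{"dr":[0,0,0],"offset":[0.019,-0.017,0.002],"claw":1},{"dr":[0,0,0],"offset":[0.019,-0.017,0.002],"claw":1},{"dr":[0,0,0],"offset":[0.019,-0.017,0.002],"claw":1},{"dr":[0,0,0],"offset":[0.019,-0.017,0.002],"claw":1},{"dr":[0,0,0],"offset":[0.019,-0.017,0.002],"claw":1},{"dr":[0,0,0],"offset":[0,0,0],"claw":1},{"dr":[0,0,0],"offset":[0,0,0],"claw":1}]' 20
python3 - <<'E'
from h import *
st=monitor.get_state();im=imaging.grab_frame("wrist");save(im,'w1.png')
print(st["position"],st["tool_rot"])
for r in tip_of("capacitor","wrist")[:2]: print(r["score"],r["pixel"],to_plane([r["pixel"]],0,"wrist",st).round(1)[0][:2])
for r in trace("capacitor","wrist")[:1]:
    m=r["pixels"]
    s=m&(im.min(2)>130); s=s.astype(np.uint8)
    n,l,a,c=cv2.connectedComponentsWithStats(s); k=1+a[1:,4].argmax()
    print("silver top",a[k],to_plane([c[k]],45,"wrist",st).round(1)[0][:2])
E
```

```text
clock: 2.4
position: [454.4, 191.0, 202.8]
tool_rot: [3.141, -0.0, 1.574]
contact_force: [0.1, -1.2, -0.0]
opening: 1.001
grasp_force: 0.0
[454.39825319 191.01205873 202.80655744] [ 3.14102001e+00 -8.48671667e-05  1.57350831e+00]
0.58 [256.3, 165.8] [455.5 203.7]
silver top [246 159  29  28 571] [459.8 202.9]
```

View pics/w1.png

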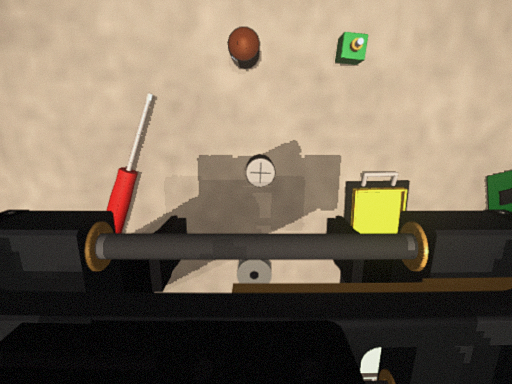

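The sound capacitor's silver top is at pixel (260,172), which puts it at about (459.5, 203). The blown capacitor (243,43) and green pot (352,47) are well clear. Now I'll descend and grip across x.

```bash
python3 -m pendant '[{"dr":[0,0,0],"offset":[0.006,0.0025,0.015],"claw":1},{"dr":[0,0,0],"offset":[0.006,0.0025,0.018],"claw":1},{"dr":[0,0,0],"offset":[0,0,0.022],"claw":1},{"dr":[0,0,0],"offset":[0,0,0.022],"claw":1},{"dr":[0,0,0],"offset":[0,0,0.022],"claw":1},{"dr":[0,0,0],"offset":[0,0,0.022],"claw":1},{"dr":[0,0,0],"offset":[0,0,0.022],"claw":1},{"dr":[0,0,0],"offset":[0,0,0.02],"claw":1},{"dr":[0,0,0],"offset":[0,0,0.014],"claw":1},{"dr":[0,0,0],"offset":[0,0,0.008],"claw":1},{"dr":[0,0,0],"offset":[0,0,0.004],"claw":1},{"dr":[0,0,0],"offset":[0,0,0],"claw":1}]' 20
python3 -m pendant '[{"dr":[0,0,0],"offset":[0,0,0],"claw":0},{"dr":[0,0,0],"offset":[0,0,0],"claw":0},{"dr":[0,0,0],"offset":[0,0,0],"claw":0},{"dr":[0,0,0],"offset":[0,0,0],"claw":0},{"dr":[0,0,0],"offset":[0,0,0],"claw":0},{"dr":[0,0,0],"offset":[0,0,0],"claw":0},{"dr":[0,0,0],"offset":[0,0,0],"claw":0},{"dr":[0,0,0],"offset":[0,0,0],"claw":0},{"dr":[0,0,0],"offset":[0,0,0],"claw":0},{"dr":[0,0,0],"offset":[0,0,0],"claw":0}]' 20
python3 go.py 625 -98 80
```

```text
clock: 3.55
position: [460.2, 201.5, 13.1]
tool_rot: [-3.141, 0.0, 1.57]
contact_force: [0.3, -0.4, 0.2]
opening: 0.997
grasp_force: 0.0
clock: 4.38
position: [460.0, 202.0, 13.6]
tool_rot: [3.142, -0.0, 1.571]
contact_force: [-0.7, 0.7, 0.5]
opening: 0.402
grasp_force: 20.0
shift(mm, tool axes) [-300.   165.   -66.4] now [460.  202.   13.6] clock 4.38
tool y angle 0.0 tilt [ 0.  0. -1.]
```

```bash
python3 -m pendant '[{"dr":[0,0,0],"offset":[0,0,-0.01],"claw":0},{"dr":[0,0,0],"offset":[0,0,-0.02],"claw":0},{"dr":[0,0,0],"offset":[-0.01,0.005,-0.025],"claw":0},{"dr":[0,0,0],"offset":[-0.025,0.015,-0.012],"claw":0},{"dr":[0,0,0],"offset":[-0.03,0.018,0],"claw":0},{"dr":[0,0,0],"offset":[-0.035,0.02,0],"claw":0},{"dr":[0,0,0],"offset":[-0.035,0.02,0],"claw":0},{"dr":[0,0,0],"offset":[-0.035,0.02,0],"claw":0},{"dr":[0,0,0],"offset":[-0.035,0.02,0],"claw":0},{"dr":[0,0,0],"offset":[-0.035,0.02,0],"claw":0},{"dr":[0,0,0],"offset":[-0.03,0.015,0],"claw":0},{"dr":[0,0,0],"offset":[-0.02,0.01,0],"claw":0}]' 20
python3 -m pendant '[{"dr":[0,0,0],"offset":[-0.01,0.002,0],"claw":0},{"dr":[0,0,0],"offset":[0,0,0],"claw":0}]' 20
python3 go.py 625 -98 21
python3 - <<'E'
from h import *
save(imaging.grab_frame("wrist"),'w2.png')
E
```

```text
clock: 5.38
position: [624.0, -92.4, 81.3]
tool_rot: [3.141, 0.001, 1.568]
contact_force: [-0.3, -0.5, -0.0]
opening: 0.397
grasp_force: 20.0
clock: 5.55
position: [625.0, -100.9, 80.8]
tool_rot: [-3.142, 0.001, 1.567]
contact_force: [-0.8, -0.2, -0.8]
opening: 0.399
grasp_force: 20.0
shift(mm, tool axes) [ 3.   0.  59.8] now [ 625.  -100.9   80.8] clock 5.55
tool y angle -0.2 tilt [-0.    -0.001 -1.   ]
```

View pics/w2.png

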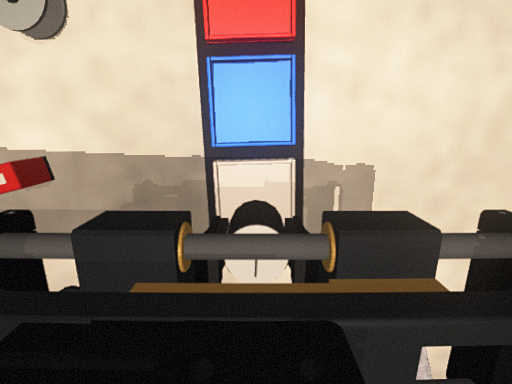

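Held can at (258,245), centred over the white bin. I'll lower it, check the force and release.

```bash
python3 -m pendant '[{"dr":[0,0,0],"offset":[0.003,0,0.01],"claw":0},{"dr":[0,0,0],"offset":[0,0,0.012],"claw":0},{"dr":[0,0,0],"offset":[0,0,0.01],"claw":0},{"dr":[0,0,0],"offset":[0,0,0.009],"claw":0},{"dr":[0,0,0],"offset":[0,0,0.007],"claw":0},{"dr":[0,0,0],"offset":[0,0,0.005],"claw":0},{"dr":[0,0,0],"offset":[0,0,0.003],"claw":0},{"dr":[0,0,0],"offset":[0,0,0.002],"claw":0},{"dr":[0,0,0],"offset":[0,0,0.001],"claw":0},{"dr":[0,0,0],"offset":[0,0,0],"claw":0}]' 20
python3 -m pendant '[{"dr":[0,0,0],"offset":[0,0,0.001],"claw":0},{"dr":[0,0,0],"offset":[0,0,0],"claw":0}]' 20
```

```text
clock: 6.43
position: [625.2, -95.1, 21.7]
tool_rot: [3.141, 0.0, 1.571]
contact_force: [0.1, 0.3, 0.4]
opening: 0.397
grasp_force: 20.0
clock: 6.6
position: [625.2, -95.0, 20.8]
tool_rot: [3.141, 0.0, 1.571]
contact_force: [-0.6, -0.1, -0.9]
opening: 0.4
grasp_force: 20.0
```

```bash
python3 -m pendant '[{"dr":[0,0,0],"offset":[0,0,0.001],"claw":0},{"dr":[0,0,0],"offset":[0,0,0.0005],"claw":0},{"dr":[0,0,0],"offset":[0,0,0],"claw":0}]' 20
python3 -m pendant '[{"dr":[0,0,0],"offset":[0,0,0],"claw":0.5},{"dr":[0,0,0],"offset":[0,0,0],"claw":0.6},{"dr":[0,0,0],"offset":[0,0,0],"claw":0.6},{"dr":[0,0,0],"offset":[0,0,0],"claw":0.6},{"dr":[0,0,0],"offset":[0,0,-0.005],"claw":0.6},{"dr":[0,0,0],"offset":[0,0,-0.015],"claw":0.6},{"dr":[0,0,0],"offset":[0,0,-0.02],"claw":0.6},{"dr":[0,0,0],"offset":[0,0,-0.03],"claw":0.8},{"dr":[0,0,0],"offset":[0,0,-0.035],"claw":1},{"dr":[0,0,0],"offset":[0,0,-0.04],"claw":1},{"dr":[0,0,0],"offset":[0,0,-0.03],"claw":1},{"dr":[0,0,0],"offset":[0,0,0],"claw":1}]' 20
python3 go.py 570 -340 200
```

```text
clock: 6.85
position: [625.4, -95.0, 20.6]
tool_rot: [3.141, 0.0, 1.571]
contact_force: [-4.8, 0.4, 10.4]
opening: 0.395
grasp_force: 20.0
clock: 7.85
position: [628.1, -95.3, 202.1]
tool_rot: [3.131, 0.001, 1.571]
contact_force: [0.8, 0.5, 1.1]
opening: 0.894
grasp_force: 0.0
shift(mm, tool axes) [-244.7  -58.1    1.7] now [628.1 -95.3 202.1] clock 7.85
tool y angle -0.0 tilt [ 0.011 -0.001 -1.   ]
```

```bash
python3 -m pendant '[{"dr":[0,0,0],"offset":[-0.02,-0.005,0],"claw":1},{"dr":[0,0,0],"offset":[-0.028,-0.006,0],"claw":1},{"dr":[0,0,0],"offset":[-0.03,-0.007,0],"claw":1},{"dr":[0,0,0],"offset":[-0.03,-0.007,0],"claw":1},{"dr":[0,0,0],"offset":[-0.03,-0.007,0],"claw":1},{"dr":[0,0,0],"offset":[-0.03,-0.007,0],"claw":1},{"dr":[0,0,0],"offset":[-0.03,-0.007,0],"claw":1},{"dr":[0,0,0],"offset":[-0.025,-0.006,0],"claw":1},{"dr":[0,0,0],"offset":[-0.02,-0.004,0],"claw":1},{"dr":[0,0,0],"offset":[0,0,0],"claw":1},{"dr":[0,0,0],"offset":[0,0,0],"claw":1}]' 20
python3 - <<'E'
from h import *
st=monitor.get_state();im=imaging.grab_frame("wrist")
print(st["position"],st["tool_rot"])
for t in("pot_blue","transformer"):
    for r in tip_of(t,"wrist")[:1]: print(t,r["score"],np.round(r["pixel"]),to_plane([r["pixel"]],0,"wrist",st).round(1)[0][:2])
save(np.hstack([topdown(im,570,-325,60,26,st,3),topdown(im,455,-355,60,36,st,3)]),'w3.png')
E
```

```text
clock: 8.77
position: [568.3, -339.2, 193.8]
tool_rot: [-3.141, 0.0, 1.568]
contact_force: [0.0, 0.6, 0.2]
opening: 1.001
grasp_force: 0.0
[ 568.32271718 -339.23614004  193.83519869] [-3.14124718e+00  1.15531467e-04  1.56833287e+00]
pot_blue 0.88 [260. 160.] [ 574.1 -317.2]
transformer 0.58 [170. 192.] [ 455.8 -359.4]
```

View pics/w3.png

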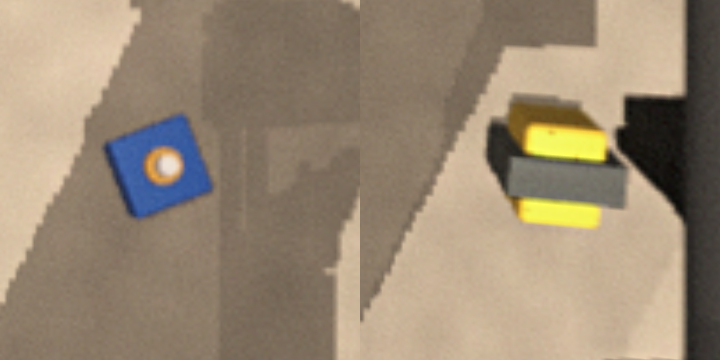

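Blue pot body centre is at crop (160,166), so (574.5, -318.5), turned about 21.5°. The transformer core centre is at (567,182), so (454, -364), with its core along about 85°; I'll grip the coil at -5°. Pot first.

```bash
python3 -m pendant '[{"dr":[0,0,0],"offset":[0.01,0.003,0.005],"claw":1},{"dr":[0,0,0],"offset":[0.0105,0.003,0.01],"claw":1},{"dr":[0,0,-0.1],"offset":[0,0,0.02],"claw":1},{"dr":[0,0,-0.1],"offset":[0,0,0.02],"claw":1},{"dr":[0,0,-0.1],"offset":[0,0,0.02],"claw":1},{"dr":[0,0,-0.075],"offset":[0,0,0.02],"claw":1},{"dr":[0,0,0],"offset":[0,0,0.02],"claw":1},{"dr":[0,0,0],"offset":[0,0,0.015],"claw":1},{"dr":[0,0,0],"offset":[0,0,0],"claw":1}]' 20
python3 go.py 574.5 -318.5 11 21.5
```

```text
clock: 9.67
position: [573.5, -314.0, 59.6]
tool_rot: [-3.138, -0.005, 1.948]
contact_force: [-1.3, 0.6, -0.4]
opening: 1.004
grasp_force: 0.0
shift(mm, tool axes) [-4.8 -0.6 48.5] now [ 573.5 -314.    59.6] clock 9.67
tool y angle 21.6 tilt [-0.005  0.004 -1.   ]
turn about tool z (rad) 0.002 (world deg -0.1 )
```

```bash
python3 -m pendant '[{"dr":[0,0,0],"offset":[-0.004,0,0.012],"claw":1},{"dr":[0,0,0],"offset":[0,0,0.014],"claw":1},{"dr":[0,0,0],"offset":[0,0,0.012],"claw":1},{"dr":[0,0,0],"offset":[0,0,0.007],"claw":1},{"dr":[0,0,0],"offset":[0,0,0.0035],"claw":1},{"dr":[0,0,0],"offset":[0,0,0],"claw":1}]' 20
python3 -m pendant '[{"dr":[0,0,0],"offset":[0,0,0],"claw":0},{"dr":[0,0,0],"offset":[0,0,0],"claw":0},{"dr":[0,0,0],"offset":[0,0,0],"claw":0},{"dr":[0,0,0],"offset":[0,0,0],"claw":0},{"dr":[0,0,0],"offset":[0,0,0],"claw":0},{"dr":[0,0,0],"offset":[0,0,0],"claw":0},{"dr":[0,0,0],"offset":[0,0,0],"claw":0},{"dr":[0,0,0],"offset":[0,0,0],"claw":0},{"dr":[0,0,0],"offset":[0,0,0],"claw":0},{"dr":[0,0,0],"offset":[0,0,0],"claw":0},{"dr":[0,0,0],"offset":[0,0,0],"claw":0}]' 20
python3 go.py 623 -18 95 0
```

```text
clock: 10.17
position: [576.1, -320.9, 14.5]
tool_rot: [-3.141, -0.001, 1.946]
contact_force: [0.1, 0.5, 0.1]
opening: 1.0
grasp_force: 0.0
clock: 11.08
position: [576.5, -321.2, 15.5]
tool_rot: [3.142, -0.0, 1.946]
contact_force: [-0.1, -1.0, 0.5]
opening: 0.317
grasp_force: 20.0
shift(mm, tool axes) [265.1 154.4 -79.5] now [ 576.5 -321.2   15.5] clock 11.08
tool y angle 21.5 tilt [-0.  0. -1.]
turn about tool z (rad) 0.375 (world deg -21.5 )
```

```bash
python3 -m pendant '[{"dr":[0,0,0],"offset":[0,0,-0.01],"claw":0},{"dr":[0,0,0.075],"offset":[0,0,-0.02],"claw":0},{"dr":[0,0,0.1],"offset":[0,0,-0.025],"claw":0},{"dr":[0,0,0.1],"offset":[0,0,-0.02],"claw":0},{"dr":[0,0,0.1],"offset":[0,0,-0.005],"claw":0},{"dr":[0,0,0],"offset":[0.02,0.003,0],"claw":0},{"dr":[0,0,0],"offset":[0.03,0.005,0],"claw":0},{"dr":[0,0,0],"offset":[0.035,0.005,0],"claw":0},{"dr":[0,0,0],"offset":[0.035,0.005,0],"claw":0},{"dr":[0,0,0],"offset":[0.035,0.005,0],"claw":0},{"dr":[0,0,0],"offset":[0.035,0.005,0],"claw":0},{"dr":[0,0,0],"offset":[0.035,0.005,0],"claw":0}]' 20
python3 -m pendant '[{"dr":[0,0,0],"offset":[0.03,0.005,0],"claw":0},{"dr":[0,0,0],"offset":[0.025,0.004,0],"claw":0},{"dr":[0,0,0],"offset":[0.015,0.003,0],"claw":0},{"dr":[0,0,0],"offset":[0.008,0.001,0],"claw":0},{"dr":[0,0,0],"offset":[0,0,0],"claw":0},{"dr":[0,0,0],"offset":[0,0,0],"claw":0}]' 20
python3 go.py 623 -18 23 0
```

```text
clock: 12.08
position: [609.6, -94.5, 96.5]
tool_rot: [3.141, 0.0, 1.571]
contact_force: [-0.1, 0.2, 0.4]
opening: 0.314
grasp_force: 20.0
clock: 12.58
position: [622.5, -19.2, 95.9]
tool_rot: [3.141, 0.001, 1.57]
contact_force: [-0.2, -0.4, -0.4]
opening: 0.319
grasp_force: 20.0
shift(mm, tool axes) [ 1.3  0.5 72.9] now [622.5 -19.2  95.9] clock 12.58
tool y angle -0.0 tilt [ 0.    -0.001 -1.   ]
turn about tool z (rad) -0.0 (world deg 0.0 )
```

```bash
python3 -m pendant '[{"dr":[0,0,0],"offset":[0,0,0.012],"claw":0},{"dr":[0,0,0],"offset":[0,0,0.014],"claw":0},{"dr":[0,0,0],"offset":[0,0,0.014],"claw":0},{"dr":[0,0,0],"offset":[0,0,0.011],"claw":0},{"dr":[0,0,0],"offset":[0,0,0.008],"claw":0},{"dr":[0,0,0],"offset":[0,0,0.006],"claw":0},{"dr":[0,0,0],"offset":[0,0,0.004],"claw":0},{"dr":[0,0,0],"offset":[0,0,0.002],"claw":0},{"dr":[0,0,0],"offset":[0,0,0.0015],"claw":0},{"dr":[0,0,0],"offset":[0,0,0],"claw":0}]' 20
python3 -m pendant '[{"dr":[0,0,0],"offset":[0,0,0.001],"claw":0},{"dr":[0,0,0],"offset":[0,0,0],"claw":0}]' 20
```

```text
clock: 13.42
position: [622.7, -18.2, 23.2]
tool_rot: [3.141, -0.0, 1.571]
contact_force: [0.1, -0.2, -0.0]
opening: 0.314
grasp_force: 20.0
clock: 13.58
position: [622.9, -18.2, 22.6]
tool_rot: [3.141, -0.0, 1.571]
contact_force: [0.4, -0.5, -0.1]
opening: 0.321
grasp_force: 20.0
```

```bash
python3 -m pendant '[{"dr":[0,0,0],"offset":[0,0,0.001],"claw":0},{"dr":[0,0,0],"offset":[0,0,0],"claw":0}]' 20
python3 -m pendant '[{"dr":[0,0,0],"offset":[0,0,0.0005],"claw":0},{"dr":[0,0,0],"offset":[0,0,0],"claw":0}]' 20
```

```text
clock: 13.75
position: [622.9, -18.2, 22.5]
tool_rot: [3.141, -0.0, 1.571]
contact_force: [-4.4, 0.1, 9.8]
opening: 0.316
grasp_force: 20.0
clock: 13.92
position: [622.9, -18.2, 22.4]
tool_rot: [3.141, -0.0, 1.571]
contact_force: [-6.0, 0.3, 13.9]
opening: 0.319
grasp_force: 20.0
```

Contact felt; releasing and moving to the transformer.

```bash
python3 -m pendant '[{"dr":[0,0,0],"offset":[0,0,0],"claw":0.42},{"dr":[0,0,0],"offset":[0,0,0],"claw":0.55},{"dr":[0,0,0],"offset":[0,0,0],"claw":0.55},{"dr":[0,0,0],"offset":[0,0,0],"claw":0.55},{"dr":[0,0,0],"offset":[0,0,-0.005],"claw":0.55},{"dr":[0,0,0],"offset":[0,0,-0.015],"claw":0.55},{"dr":[0,0,0],"offset":[0,0,-0.02],"claw":0.6},{"dr":[0,0,0],"offset":[0,0,-0.03],"claw":1},{"dr":[0,0,0],"offset":[0,0,-0.035],"claw":1},{"dr":[0,0,0],"offset":[-0.01,-0.005,-0.03],"claw":1},{"dr":[0,0,0],"offset":[-0.025,-0.012,-0.015],"claw":1},{"dr":[0,0,0],"offset":[-0.03,-0.015,0],"claw":1}]' 20
python3 -m pendant '[{"dr":[0,0,0],"offset":[-0.033,-0.016,0],"claw":1},{"dr":[0,0,0],"offset":[-0.033,-0.016,0],"claw":1},{"dr":[0,0,0],"offset":[-0.033,-0.016,0],"claw":1},{"dr":[0,0,0],"offset":[-0.033,-0.016,0],"claw":1},{"dr":[0,0,0],"offset":[-0.033,-0.016,0],"claw":1},{"dr":[0,0,0],"offset":[-0.033,-0.016,0],"claw":1},{"dr":[0,0,0],"offset":[-0.03,-0.015,0],"claw":1},{"dr":[0,0,0],"offset":[-0.025,-0.012,0],"claw":1},{"dr":[0,0,0.08],"offset":[-0.015,-0.008,0],"claw":1},{"dr":[0,0,0],"offset":[0,0,0],"claw":1},{"dr":[0,0,0],"offset":[0,0,0],"claw":1}]' 20
python3 - <<'E'
from h import *
st=monitor.get_state();im=imaging.grab_frame("wrist")
print(st["position"],st["tool_rot"])
for t in("transformer",):
    for r in tip_of(t,"wrist")[:1]: print(t,r["score"],np.round(r["pixel"]),to_plane([r["pixel"]],0,"wrist",st).round(1)[0][:2])
save(np.hstack([topdown(im,455,-365,50,38,st,4),cv2.resize(im,(512,384))[:384].copy() if 0 else topdown(im,455,-365,50,34,st,4)]),'w4.png')
E
python3 go.py 454 -364 12 -5
```

```text
clock: 14.92
position: [592.8, -81.7, 175.4]
tool_rot: [3.134, -0.001, 1.575]
contact_force: [0.5, -0.6, -0.4]
opening: 0.893
grasp_force: 0.0
clock: 15.83
position: [459.0, -351.9, 170.7]
tool_rot: [3.141, 0.0, 1.489]
contact_force: [0.9, 0.5, -0.1]
opening: 0.999
grasp_force: 0.0
[ 459.00784315 -351.88233657  170.74858688] [3.14141829e+00 4.69767853e-06 1.48936343e+00]
transformer 0.7 [253. 188.] [ 454.8 -361.7]
shift(mm, tool axes) [-14.5  -5.3 158.6] now [ 460.3 -350.   170.7] clock 15.93
tool y angle -4.4 tilt [ 0.     0.001 -1.   ]
turn about tool z (rad) 0.01 (world deg -0.6 )
```

View pics/w4.png

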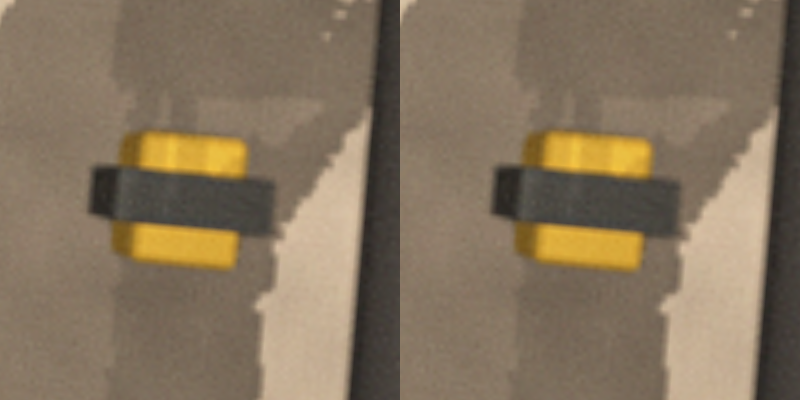

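The transformer core top is centred at crop (195,202), giving (454.4, -364) at -5°, in agreement with the first measurement. Descending and gripping the coil.

```bash
python3 -m pendant '[{"dr":[0,0,0.01],"offset":[-0.007,-0.0025,0.015],"claw":1},{"dr":[0,0,0],"offset":[-0.007,-0.0025,0.018],"claw":1},{"dr":[0,0,0],"offset":[0,0,0.02],"claw":1},{"dr":[0,0,0],"offset":[0,0,0.022],"claw":1},{"dr":[0,0,0],"offset":[0,0,0.022],"claw":1},{"dr":[0,0,0],"offset":[0,0,0.02],"claw":1},{"dr":[0,0,0],"offset":[0,0,0.018],"claw":1},{"dr":[0,0,0],"offset":[0,0,0.012],"claw":1},{"dr":[0,0,0],"offset":[0,0,0.006],"claw":1},{"dr":[0,0,0],"offset":[0,0,0.003],"claw":1},{"dr":[0,0,0],"offset":[0,0,0],"claw":1}]' 30
python3 -m pendant '[{"dr":[0,0,0],"offset":[0,0,0],"claw":0},{"dr":[0,0,0],"offset":[0,0,0],"claw":0},{"dr":[0,0,0],"offset":[0,0,0],"claw":0},{"dr":[0,0,0],"offset":[0,0,0],"claw":0},{"dr":[0,0,0],"offset":[0,0,0],"claw":0},{"dr":[0,0,0],"offset":[0,0,0],"claw":0},{"dr":[0,0,0],"offset":[0,0,0],"claw":0},{"dr":[0,0,0],"offset":[0,0,0],"claw":0},{"dr":[0,0,0],"offset":[0,0,0],"claw":0},{"dr":[0,0,0],"offset":[0,0,0],"claw":0},{"dr":[0,0,0],"offset":[0,0,0],"claw":0}]' 30
python3 go.py 619 140 110 0
```

```text
clock: 16.85
position: [453.7, -364.4, 14.6]
tool_rot: [3.141, -0.0, 1.482]
contact_force: [0.2, -0.3, -0.1]
opening: 1.001
grasp_force: 0.0
clock: 17.77
position: [453.4, -364.7, 14.6]
tool_rot: [3.141, -0.0, 1.481]
contact_force: [-0.3, -0.0, -0.4]
opening: 0.384
grasp_force: 30.0
shift(mm, tool axes) [517.6 119.6 -95.4] now [ 453.4 -364.7   14.6] clock 17.77
tool y angle -5.2 tilt [ 0. -0. -1.]
turn about tool z (rad) -0.09 (world deg 5.2 )
```

```bash
python3 -m pendant '[{"dr":[0,0,0],"offset":[0,0,-0.01],"claw":0},{"dr":[0,0,0],"offset":[0,0,-0.02],"claw":0},{"dr":[0,0,-0.045],"offset":[0,0,-0.025],"claw":0},{"dr":[0,0,-0.045],"offset":[0,0,-0.025],"claw":0},{"dr":[0,0,0],"offset":[0.015,0.005,-0.015],"claw":0},{"dr":[0,0,0],"offset":[0.025,0.008,0],"claw":0},{"dr":[0,0,0],"offset":[0.03,0.01,0],"claw":0},{"dr":[0,0,0],"offset":[0.03,0.01,0],"claw":0},{"dr":[0,0,0],"offset":[0.03,0.01,0],"claw":0},{"dr":[0,0,0],"offset":[0.03,0.01,0],"claw":0},{"dr":[0,0,0],"offset":[0.03,0.01,0],"claw":0},{"dr":[0,0,0],"offset":[0.03,0.01,0],"claw":0}]' 30
python3 -m pendant '[{"dr":[0,0,0],"offset":[0.03,0.01,0],"claw":0},{"dr":[0,0,0],"offset":[0.03,0.01,0],"claw":0},{"dr":[0,0,0],"offset":[0.03,0.01,0],"claw":0},{"dr":[0,0,0],"offset":[0.03,0.01,0],"claw":0},{"dr":[0,0,0],"offset":[0.03,0.01,0],"claw":0},{"dr":[0,0,0],"offset":[0.03,0.01,0],"claw":0},{"dr":[0,0,0],"offset":[0.03,0.01,0],"claw":0},{"dr":[0,0,0],"offset":[0.025,0.008,0],"claw":0},{"dr":[0,0,0],"offset":[0.02,0.005,0],"claw":0},{"dr":[0,0,0],"offset":[0,0,0],"claw":0},{"dr":[0,0,0],"offset":[0,0,0],"claw":0}]' 30
python3 go.py 619 140 23 0
```

```text
clock: 18.77
position: [526.4, -143.3, 110.2]
tool_rot: [3.141, 0.0, 1.571]
contact_force: [0.8, -0.3, -2.9]
opening: 0.383
grasp_force: 30.0
clock: 19.68
position: [609.1, 111.7, 109.8]
tool_rot: [-3.141, -0.0, 1.573]
contact_force: [-0.3, -1.8, -0.9]
opening: 0.391
grasp_force: 30.0
shift(mm, tool axes) [28.3 10.  86.8] now [609.1 111.7 109.8] clock 19.68
tool y angle 0.1 tilt [-0.  0. -1.]
turn about tool z (rad) 0.002 (world deg -0.1 )
```

Contact is expected near TCP z = 21.6, so I'll go down to about 23 and creep from there.

```bash
python3 -m pendant '[{"dr":[0,0,0],"offset":[0.015,0.005,0.005],"claw":0},{"dr":[0,0,0],"offset":[0.013,0.005,0.01],"claw":0},{"dr":[0,0,0],"offset":[0,0,0.015],"claw":0},{"dr":[0,0,0],"offset":[0,0,0.015],"claw":0},{"dr":[0,0,0],"offset":[0,0,0.014],"claw":0},{"dr":[0,0,0],"offset":[0,0,0.011],"claw":0},{"dr":[0,0,0],"offset":[0,0,0.008],"claw":0},{"dr":[0,0,0],"offset":[0,0,0.005],"claw":0},{"dr":[0,0,0],"offset":[0,0,0.003],"claw":0},{"dr":[0,0,0],"offset":[0,0,0.001],"claw":0},{"dr":[0,0,0],"offset":[0,0,0],"claw":0}]' 30
python3 -m pendant '[{"dr":[0,0,0],"offset":[0,0,0.001],"claw":0},{"dr":[0,0,0],"offset":[0,0,0],"claw":0}]' 30
```

```text
clock: 20.6
position: [619.6, 138.3, 22.9]
tool_rot: [3.141, -0.0, 1.571]
contact_force: [-0.4, -0.3, -1.4]
opening: 0.392
grasp_force: 30.0
clock: 20.77
position: [619.6, 138.3, 22.0]
tool_rot: [3.141, -0.0, 1.571]
contact_force: [-0.7, 0.2, -2.6]
opening: 0.389
grasp_force: 30.0
```

```bash
python3 -m pendant '[{"dr":[0,0,0],"offset":[0,0,0.001],"claw":0},{"dr":[0,0,0],"offset":[0,0,0],"claw":0}]' 30
python3 -m pendant '[{"dr":[0,0,0],"offset":[0,0,0.0005],"claw":0},{"dr":[0,0,0],"offset":[0,0,0],"claw":0}]' 30
```

```text
clock: 20.93
position: [619.7, 138.4, 21.6]
tool_rot: [3.141, -0.0, 1.571]
contact_force: [-1.7, -0.5, 4.8]
opening: 0.387
grasp_force: 30.0
clock: 21.1
position: [619.7, 138.4, 21.6]
tool_rot: [3.141, -0.0, 1.571]
contact_force: [-4.7, -1.2, 9.6]
opening: 0.39
grasp_force: 30.0
```

```bash
python3 -m pendant '[{"dr":[0,0,0],"offset":[0,0,0],"claw":0.5},{"dr":[0,0,0],"offset":[0,0,0],"claw":0.6},{"dr":[0,0,0],"offset":[0,0,0],"claw":0.6},{"dr":[0,0,0],"offset":[0,0,0],"claw":0.6},{"dr":[0,0,0],"offset":[0,0,-0.005],"claw":0.6},{"dr":[0,0,0],"offset":[0,0,-0.015],"claw":0.6},{"dr":[0,0,0],"offset":[0,0,-0.025],"claw":0.6},{"dr":[0,0,0],"offset":[0,0,-0.03],"claw":1},{"dr":[0,0,0],"offset":[0,0,-0.035],"claw":1},{"dr":[0,0,0],"offset":[-0.01,-0.01,-0.03],"claw":1},{"dr":[0,0,0],"offset":[-0.022,-0.018,-0.015],"claw":1},{"dr":[0,0,0],"offset":[-0.025,-0.022,0],"claw":1}]' 20
python3 -m pendant '[{"dr":[0,0,0],"offset":[-0.025,-0.022,0],"claw":1},{"dr":[0,0,0],"offset":[-0.025,-0.022,0],"claw":1},{"dr":[0,0,0],"offset":[-0.025,-0.022,0],"claw":1},{"dr":[0,0,0],"offset":[-0.025,-0.022,0],"claw":1},{"dr":[0,0,0],"offset":[-0.025,-0.022,0],"claw":1},{"dr":[0,0,0],"offset":[-0.02,-0.018,0],"claw":1},{"dr":[0,0,0],"offset":[-0.015,-0.013,0],"claw":1},{"dr":[0,0,0],"offset":[0,0,0],"claw":1},{"dr":[0,0,0],"offset":[0,0,0],"claw":1},{"dr":[0,0,0],"offset":[0,0,0],"claw":1}]' 20
python3 - <<'E'
from h import *
st=monitor.get_state();im=imaging.grab_frame("wrist")
print(st["position"],st["tool_rot"])
for r in tip_of("relay","wrist")[:1]: print(r["score"],np.round(r["pixel"]),to_plane([r["pixel"]],0,"wrist",st).round(1)[0][:2])
save(topdown(im,425,-80,50,38,st,5),'w5.png')
E
```

```text
clock: 22.1
position: [571.1, 82.5, 179.6]
tool_rot: [3.135, -0.002, 1.573]
contact_force: [0.7, -0.5, -0.0]
opening: 0.892
grasp_force: 0.0
clock: 22.93
position: [428.9, -78.0, 175.5]
tool_rot: [3.141, -0.0, 1.571]
contact_force: [0.9, -0.1, -0.6]
opening: 0.997
grasp_force: 0.0
[428.88807643 -78.04739425 175.45853025] [ 3.14057890e+00 -2.01155286e-04  1.57144429e+00]
0.75 [254. 176.] [427.1 -73.8]
```

View pics/w5.png

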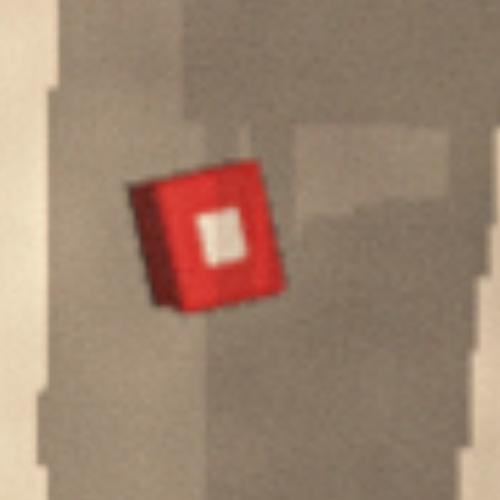

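The relay top is centred at crop (221,236), so (427.8, -74.2), with its long side turned about 12°. I'll grip across the 28 mm.

```bash
python3 -m pendant '[{"dr":[0,0,0],"offset":[0.004,-0.001,0.012],"claw":1},{"dr":[0,0,-0.105],"offset":[0,0,0.018],"claw":1},{"dr":[0,0,-0.105],"offset":[0,0,0.02],"claw":1},{"dr":[0,0,0],"offset":[0,0,0.02],"claw":1},{"dr":[0,0,0],"offset":[0,0,0.02],"claw":1},{"dr":[0,0,0],"offset":[0,0,0.02],"claw":1},{"dr":[0,0,0],"offset":[0,0,0.018],"claw":1},{"dr":[0,0,0],"offset":[0,0,0.014],"claw":1},{"dr":[0,0,0],"offset":[0,0,0.01],"claw":1},{"dr":[0,0,0],"offset":[0,0,0.005],"claw":1},{"dr":[0,0,0],"offset":[0,0,0.002],"claw":1},{"dr":[0,0,0],"offset":[0,0,0],"claw":1}]' 20
python3 -m pendant '[{"dr":[0,0,0],"offset":[0,0,0],"claw":0},{"dr":[0,0,0],"offset":[0,0,0],"claw":0},{"dr":[0,0,0],"offset":[0,0,0],"claw":0},{"dr":[0,0,0],"offset":[0,0,0],"claw":0},{"dr":[0,0,0],"offset":[0,0,0],"claw":0},{"dr":[0,0,0],"offset":[0,0,0],"claw":0},{"dr":[0,0,0],"offset":[0,0,0],"claw":0},{"dr":[0,0,0],"offset":[0,0,0],"claw":0},{"dr":[0,0,0],"offset":[0,0,0],"claw":0},{"dr":[0,0,0],"offset":[0,0,0],"claw":0},{"dr":[0,0,0],"offset":[0,0,0],"claw":0}]' 20
python3 go.py 621 61 110 0
```

```text
clock: 24.03
position: [427.6, -74.5, 16.1]
tool_rot: [-3.142, -0.0, 1.781]
contact_force: [0.8, 0.5, 0.8]
opening: 0.996
grasp_force: 0.0
clock: 24.95
position: [427.3, -74.7, 16.0]
tool_rot: [3.142, -0.0, 1.781]
contact_force: [0.1, 0.7, -0.8]
opening: 0.319
grasp_force: 20.0
shift(mm, tool axes) [ 92.4 217.7 -94. ] now [427.3 -74.7  16. ] clock 24.95
tool y angle 12.0 tilt [ 0.  0. -1.]
turn about tool z (rad) 0.21 (world deg -12.0 )
```

```bash
python3 -m pendant '[{"dr":[0,0,0],"offset":[0,0,-0.01],"claw":0},{"dr":[0,0,0],"offset":[0,0,-0.02],"claw":0},{"dr":[0,0,0.105],"offset":[0,0,-0.025],"claw":0},{"dr":[0,0,0.105],"offset":[0,0,-0.025],"claw":0},{"dr":[0,0,0],"offset":[0.008,0.012,-0.014],"claw":0},{"dr":[0,0,0],"offset":[0.015,0.022,0],"claw":0},{"dr":[0,0,0],"offset":[0.02,0.028,0],"claw":0},{"dr":[0,0,0],"offset":[0.02,0.028,0],"claw":0},{"dr":[0,0,0],"offset":[0.02,0.028,0],"claw":0},{"dr":[0,0,0],"offset":[0.02,0.028,0],"claw":0},{"dr":[0,0,0],"offset":[0.017,0.025,0],"claw":0},{"dr":[0,0,0],"offset":[0.01,0.015,0],"claw":0}]' 20
python3 -m pendant '[{"dr":[0,0,0],"offset":[0.006,0.008,0],"claw":0},{"dr":[0,0,0],"offset":[0,0,0],"claw":0},{"dr":[0,0,0],"offset":[0,0,0],"claw":0}]' 20
python3 go.py 621 61 24 0
```

```text
clock: 25.95
position: [615.2, 58.0, 110.6]
tool_rot: [3.141, -0.001, 1.573]
contact_force: [0.2, -0.1, 0.3]
opening: 0.322
grasp_force: 20.0
clock: 26.2
position: [620.8, 60.8, 110.1]
tool_rot: [-3.141, 0.0, 1.571]
contact_force: [-0.6, -0.5, -0.9]
opening: 0.323
grasp_force: 20.0
shift(mm, tool axes) [ 0.3  0.3 86.1] now [620.8  60.8 110.1] clock 26.2
tool y angle -0.0 tilt [-0.001 -0.    -1.   ]
turn about tool z (rad) -0.0 (world deg 0.0 )
```

```bash
python3 -m pendant '[{"dr":[0,0,0],"offset":[0,0,0.01],"claw":0},{"dr":[0,0,0],"offset":[0,0,0.015],"claw":0},{"dr":[0,0,0],"offset":[0,0,0.016],"claw":0},{"dr":[0,0,0],"offset":[0,0,0.015],"claw":0},{"dr":[0,0,0],"offset":[0,0,0.012],"claw":0},{"dr":[0,0,0],"offset":[0,0,0.008],"claw":0},{"dr":[0,0,0],"offset":[0,0,0.005],"claw":0},{"dr":[0,0,0],"offset":[0,0,0.003],"claw":0},{"dr":[0,0,0],"offset":[0,0,0.002],"claw":0},{"dr":[0,0,0],"offset":[0,0,0],"claw":0}]' 20
python3 -m pendant '[{"dr":[0,0,0],"offset":[0,0,0.001],"claw":0},{"dr":[0,0,0],"offset":[0,0,0],"claw":0}]' 20
python3 -m pendant '[{"dr":[0,0,0],"offset":[0,0,0.0005],"claw":0},{"dr":[0,0,0],"offset":[0,0,0],"claw":0}]' 20
```

```text
clock: 27.03
position: [621.5, 61.2, 24.2]
tool_rot: [3.141, -0.0, 1.571]
contact_force: [-1.4, -0.9, -0.6]
opening: 0.324
grasp_force: 20.0
clock: 27.2
position: [621.6, 61.3, 23.5]
tool_rot: [3.141, -0.0, 1.571]
contact_force: [0.1, 0.5, 0.0]
opening: 0.32
grasp_force: 20.0
clock: 27.37
position: [621.7, 61.3, 23.1]
tool_rot: [3.141, -0.0, 1.571]
contact_force: [-1.0, -0.2, 2.4]
opening: 0.322
grasp_force: 20.0
```

Touching; I'll press slightly, release, retreat and look.

```bash
python3 -m pendant '[{"dr":[0,0,0],"offset":[0,0,0.0005],"claw":0},{"dr":[0,0,0],"offset":[0,0,0],"claw":0.42},{"dr":[0,0,0],"offset":[0,0,0],"claw":0.55},{"dr":[0,0,0],"offset":[0,0,0],"claw":0.55},{"dr":[0,0,0],"offset":[0,0,0],"claw":0.55},{"dr":[0,0,0],"offset":[0,0,-0.005],"claw":0.55},{"dr":[0,0,0],"offset":[0,0,-0.015],"claw":0.55},{"dr":[0,0,0],"offset":[0,0,-0.025],"claw":0.6},{"dr":[0,0,0],"offset":[0,0,-0.03],"claw":1},{"dr":[0,0,0],"offset":[0,0,-0.035],"claw":1},{"dr":[0,0,0],"offset":[0,0,-0.035],"claw":1},{"dr":[0,0,0],"offset":[0,0,-0.035],"claw":1}]' 20
python3 -m pendant '[{"dr":[0,0,0],"offset":[0,-0.03,-0.03],"claw":1},{"dr":[0,0,0],"offset":[0,-0.03,-0.03],"claw":1},{"dr":[0,0,0],"offset":[0,-0.03,-0.02],"claw":1},{"dr":[0,0,0],"offset":[0,-0.03,0],"claw":1},{"dr":[0,0,0],"offset":[0,-0.03,0],"claw":1},{"dr":[0,0,0],"offset":[0,0,0],"claw":1},{"dr":[0,0,0],"offset":[0,0,0],"claw":1}]' 20
python3 - <<'E'
from h import *
a=imaging.grab_frame("side");b=imaging.grab_frame("scene")
save(np.hstack([cv2.resize(a[140:260,170:290],(480,480)),cv2.resize(b[190:300,165:320],(320,227)).repeat(1,0) if 0 else cv2.resize(b[190:310,165:285],(320,480))]),'end.png')
save(a,'side_end.png')
for t in("capacitor_blown","pot_green"):
    for r in tip_of(t,"side")[:1]+tip_of(t,"scene")[:1]: print(t,r["score"],r["pixel"])
E
```

```text
clock: 28.37
position: [621.0, 61.2, 204.2]
tool_rot: [3.141, -0.0, 1.571]
contact_force: [-0.2, -0.4, 0.2]
opening: 0.819
grasp_force: 0.0
clock: 28.95
position: [471.6, 61.3, 282.0]
tool_rot: [3.14, -0.0, 1.571]
contact_force: [1.4, 0.2, 0.2]
opening: 0.995
grasp_force: 0.0
capacitor_blown 0.57 [270.3, 354.6]
capacitor_blown 0.57 [405.1, 263.7]
pot_green 0.6 [196.3, 336.0]
pot_green 0.47 [373.9, 303.0]
```

View pics/end.png

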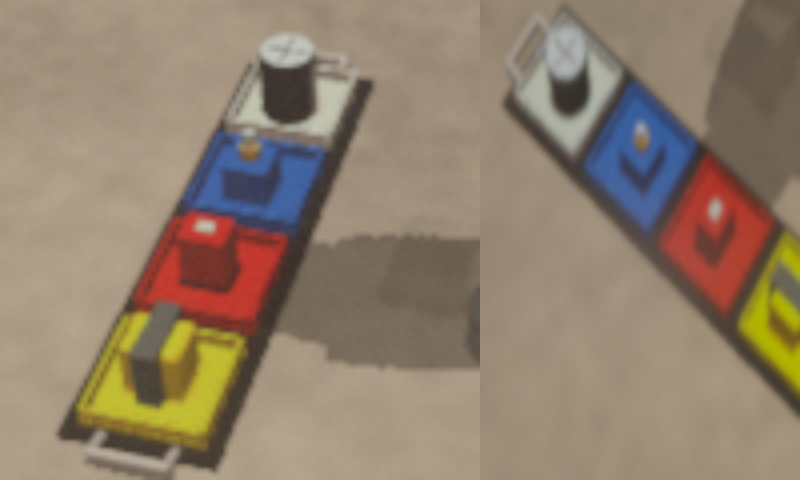

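View pics/side_end.png

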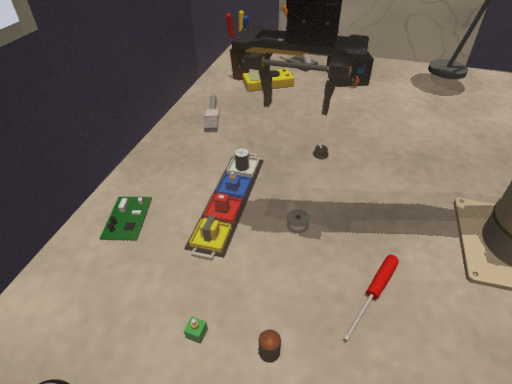

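The pictures show all four parts upright and near the middle of their own bins: capacitor (242,160), blue pot (232,182), relay (222,203), transformer (209,230). The blown capacitor (270,345) and green pot (196,329) are unmoved.

```bash
python3 -c "from rig import finish_job; print(finish_job())"
```

```text
the job is handed in; nothing more can be done
None
```

The job is handed in at about 29 s on the robot's clock: the capacitor, blue potentiometer, transformer and relay each stand upright in their own bins, and the blown capacitor and green potentiometer were left where they stood (no verdict was returned).

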